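Pin the handle and turn the ball dish over its chute

TASK

A dished plate with a loose steel ball in its middle sits in a round base, and its carrying handle swivels: take the loose pin from the wooden block, push it fully home through the hole in the handle and the bridge under it, and let go of it. Then take the dish by its handle, lift it at least 5 cm out of the base and turn it a quarter turn so that its pouring lip points the same way as the base's chute, keeping it level with the ball in the middle. Finish while still holding it there, at rest right above the base with the pin in, and leave the other things alone.

Things in the scene. Friction and masses are not known exactly. Their poses are not given: they have to be found in the camera images.
- base: fixed dark steel round base on the bench, 170 mm diameter, 26 mm high, with a shallow round socket (130 mm wide, floor 18 mm above the bench). Origin at the centre of its underside. A short open chute, 34 mm wide, sticks out to 148 mm from the centre along its +x; z is up.
- dish: loose round aluminium dish, 164 mm across, in the socket; 0.7 kg with all on it. Origin: centre of its underside. Upper face a shallow cone, 10 degrees. A 30 mm wide pouring lip sticks out to 112 mm along +x. Posts at y = +-72 mm carry a bridge along y, 34 mm wide, top 108 mm above the origin. At the start about a quarter turn clockwise of the base: its +x along the base's -y
- lip_tip (a point): outer end of the dish's pouring lip, 112 mm from the dish's axis and 32 mm above the dish's origin
- dish_seat (a point): point 31 mm above the dish's origin on its axis, where the ball's centre is when the ball lies in the middle of the dish
- ball_center (a point): centre of the loose steel ball, 30 mm diameter, 0.11 kg, lying in the middle of the dish, under the bridge. It rolls out if the dish is tilted some 10 degrees or moved with more than 1.5 m/s2.
- handle_grip (a point): grip point of the handle: a steel plate 34x108x8 mm on the bridge, swivelling with slight friction about the dish's axis, with an upright wooden tab in its middle, 14 mm thick along x, 36 mm wide along y, 42 mm high. Point on the axis, 24 mm above the plate's upper face, 18 mm below the tab's top. Axes as the dish's at the start, to about 1 degree. Grip it across x
- hole_top (a point): middle of the mouth of the hole in the handle plate, on the plate's upper face, 45 mm from the swivel axis along the handle's +y; hole 13 mm wide, through the 8 mm plate and the 8 mm bridge beneath, holes lined up at the start. z is up.
- pin_seat (a point): point on the pin's axis at the underside of its collar; meets hole_top when the pin is home. Below it is the shank, 10 mm diameter and 34 mm long with a tapered foot. z is up along the pin.
- pin_grip (a point): point to grip on the loose steel pin, 21 mm above pin_seat: its head is a plain upright cylinder 16 mm diameter, 30 mm high, on a collar 22 mm wide and 4 mm thick; top of the head 13 mm above this point. It stands upright in the wooden block at the start.
- park (a point): middle of the upper face of the fixed wooden parking block (70 x 50 x 40 mm) and of the hole in which the pin stands, its collar resting on the face
- bearing: bystander: loose ball bearing lying flat, 47 mm wide, 14 mm high; origin at the centre of its underside
- tape_measure: bystander: loose red tape measure, 40x80x68 mm; origin at the centre of its underside

How it is judged:
By the outcome, as a careful person would: the job done as asked, in the order asked, and still so for the second after the job is handed in, while the arm keeps its last pose, push and grip.
It also fails if it takes over 61 s, if anything falls off the work surface, if the arm or the gripper's body presses on something with over 40 N, if the wrist force passes 120 N, or if a joint passes its speed limit or range.

ROBOT

A 6-joint arm with a two-finger parallel gripper is mounted at the origin on a cart in front of the work surface, level with it; the furniture and walls round the work are solid. World frame = base frame: x ahead of the robot, y to its left, z up, the work surface at z = 0. Lengths are in mm, angles in rad, forces in N, time in s.
With the tool pointing down it reaches from about 325 to 775 mm from the base axis. Payload 5.5 kg.
Tool frame: the origin (TCP) lies on the mounting face of the last link; the fingertips stand 173 mm ahead of it and the grasp point (between the pads) lies 155 mm ahead of it; z points along the fingers, y is the line along which they close (so a half turn about z gives the same grasp; the last joint's range is limited). The gripper opens to 85 mm and grips with 20 to 120 N. Pads are 22 mm wide; open, the fingers measure 114 mm over their backs; the gripper's body (76 mm by 85 mm) begins 54 mm behind the grasp point. The pads swing forward as they close: fully open they stand 13 mm farther back than shut.
Start: joints at [1.266, 0.091, 1.231, -0, 1.82, -0.057], TCP at [147.167, 581.687, 404.675] pointing down, gripper open.
Joint ranges: [-2.87, 2.87], [-0.86, 2.18], [0.17, 2.46], [-1.51, 4.65], [0.06, 2.69], [-2.65, 2.65]. Speed limits (rad/s): [2.57, 2.57, 3.01, 3.14, 3.14, 3.14].

INTERFACE

Orientations are given as [roll, pitch, yaw] about the fixed x, y, z axes, in that order (R = Rz(yaw) Ry(pitch) Rx(roll)).
In Python, from plant import * gives the robot as it stands.
- The arm moves only by the tool move_arm, never from a script. Its argument "steps" is a list that holds one entry, the list of rows, each a list of 7 numbers: the opening, from -1 (shut) to 1 (fully open), then the shift along the tool's x, y, z in cm, then the turn, a rotation vector about the tool's x, y, z in rad. In form: [[[grip, tx, ty, tz, ax, ay, az], ...]]. A call has 1 to 12 rows; each row shifts and turns the commanded pose from where the row before left it, along the tool's axes as they then stand; what a row does not reach is not made up. A row lasts 1/8 s, in which the tool goes at most 62.5 mm and 10.7 degrees, less where a joint would pass 70% of its speed; a pose out of reach is approached as far as the arm can. A call is refused whole if a number of a shift passes 6.25 or a number of a turn 0.188, either way. A call with a gripper value outside its range is refused whole. The fingers move at their own pace and stop on an object; the grip force is fixed at half the most. Time passes only in rows, so rows that do not move let the fingers close. It gives the time, the measured TCP pose, the force, the opening and the grip force at its end, in the units of the state.
- observe(): the state, without advancing time (a new reading comes with each control period).
- get_image(name): name is "side" or "top"; returns a dict with "img" (384x512x3 uint8, blue, green, red), "camera_matrix" (3x3 intrinsics, pixels), "dist" ([k1, k2, p1, p2, k3] as OpenCV has them; the pictures are not rectified), "world_to_cam" (4x4, takes a point from world to camera coordinates). Camera axes: x right, y up, looking along -z (the intrinsics and any distortion apply to the point x, -y, -z); pixel columns grow to the right and rows downward; lengths in mm; the calibration is good to about 2 mm. A picture is of the moment at which its call begins. There is no depth.
- finish_job(): hands the job in; it is judged then, once.
The state is a dict: "time": time; "joints": joint angles; "joint_vel": joint speeds; "joint_torque": joint torques, N m; "tool_pos": TCP position; "eef_rot": TCP orientation; "ft_force": force on the tool from outside, world axes, zero at the start; "moment": the same for the moment, N m; "finger_gap": finger opening in mm; "grasp_force": force on a finger pad.
Only numpy, scipy, OpenCV 4.12 (cv2) and the standard library are available. Lean on these libraries where they do the work, as an engineer would, in place of code of your own. Each camera call takes 0.05 s, during which the arm holds its last target. There are 200 camera calls.

## Working session

There is one attempt and no reset: what is moved stays moved. The work goes in short steps, Python scripts to look and compute and a tool call to move; the robot and the scene stay as the last step left them, time stands still between calls to the robot, and variables do not carry over. Pictures are saved under pics/ and viewed, at most 10 in all, crops included, and the job is handed in when it is done.

Besides the shell and the picture viewer there is one more tool, called after "Request:" as a command line: name --argument value ..., lists and objects as JSON in quotes. move_arm: Moves the arm, as the interface text tells. Its arguments: {"type":"object","properties":{"steps":{"type":"array","items":{"type":"array","items":{"type":"array","items":{"type":"number"}}}}},"required":["steps"]}

```bash
mkdir -p pics; ls
cat > h.py <<'E'
from plant import *
import numpy as np, cv2
def cam(n):
    c=get_image(n); return c
def proj(c,P):
    P=np.atleast_2d(P).astype(float); W=np.array(c["world_to_cam"])
    q=P@W[:3,:3].T+W[:3,3]; q=q*[1,-1,-1]
    return cv2.projectPoints(q,np.zeros(3),np.zeros(3),np.array(c["camera_matrix"]),np.array(c["dist"]))[0][:,0]
def ray(c,uv):
    W=np.array(c["world_to_cam"])
    d=cv2.undistortPoints(np.array([[uv]],float),np.array(c["camera_matrix"]),np.array(c["dist"]))[0,0]
    d=np.array([d[0],-d[1],-1.]); return -W[:3,:3].T@W[:3,3], W[:3,:3].T@d
def atz(c,uv,z):
    o,d=ray(c,uv); return o+d*(z-o[2])/d[2]
def tri(obs):
    A=0;b=0
    for c,uv in obs:
        o,d=ray(c,uv); d=d/np.linalg.norm(d); M=np.eye(3)-np.outer(d,d); A=A+M; b=b+M@o
    return np.linalg.solve(A,b)
E
python3 - <<'E'
from h import *
a=cam("top");b=cam("side")
cv2.imwrite("pics/a.png",cv2.resize(a["img"],(800,600)));cv2.imwrite("pics/b.png",cv2.resize(b["img"],(800,600)))
import pickle;pickle.dump((a,b),open("c0.pkl","wb"))
for c in (a,b): print(ray(c,(256,192)),c["camera_matrix"])
print(observe())
E
```

```text
pics
(array([452.3277223 , 315.28557514, 995.28764944]), array([ 0.11097266, -0.02956335, -0.99349839])) [[496.31820769   0.         254.10773067]
 [  0.         496.31820769 184.74930065]
 [  0.           0.           1.        ]]
(array([ 329.47145754, -445.37849086,  701.97932732]), array([ 0.27020605,  0.77022364, -0.57785888])) [[474.07829807   0.         257.21279638]
 [  0.         474.07829807 198.18287224]
 [  0.           0.           1.        ]]
{'time': 0.1, 'joints': array([ 1.26633088e+00,  9.18098353e-02,  1.23179094e+00, -1.37445453e-05,
        1.81982230e+00, -5.66918271e-02]), 'joint_vel': array([-4.45806703e-04, -5.31953048e-04, -2.86673670e-03,  2.85090459e-03,
       -8.07520269e-04,  5.33213306e-06]), 'joint_torque': array([ 1.03559636e-03, -4.60212672e+01, -4.19221616e+01, -1.81587084e-04,
        1.05218074e-02,  3.93705318e-05]), 'tool_pos': array([147.16214826, 581.72544224, 403.63355187]), 'eef_rot': array([-3.13976441e+00, -9.04091582e-05,  2.89381558e+00]), 'ft_force': array([ 0.26053163, -0.53592756, -0.17932099]), 'moment': array([ 6.97835218e-02, -1.59829313e-05,  2.11032519e-02]), 'grasp_force': 0.0, 'finger_gap': 85.30165000477255}
```

View pics/a.png

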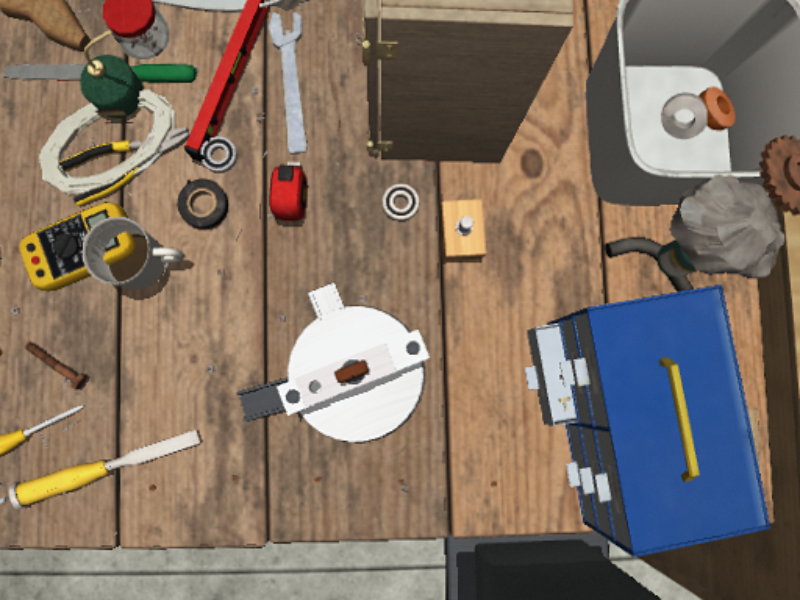

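View pics/b.png

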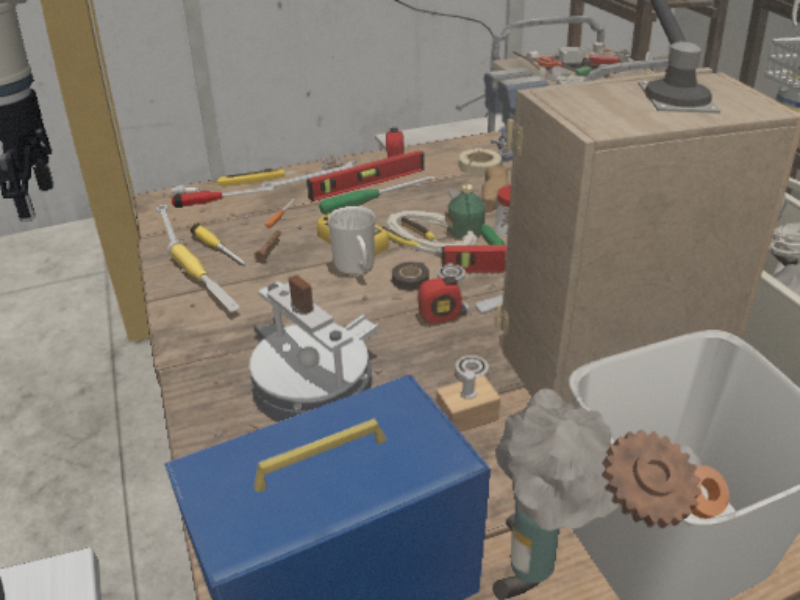

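Run:
```python
import pickle
from h import *
a,b=pickle.load(open("c0.pkl","rb"))
def crop(c,u0,v0,w,h,s): return cv2.resize(c["img"][v0:v0+h,u0:u0+w],None,fx=s,fy=s,interpolation=cv2.INTER_CUBIC)
A=crop(a,150,120,170,170,3.5)  # 595
B=np.vstack([crop(b,155,170,85,98,3),np.zeros((6,255,3),np.uint8),crop(b,275,220,85,60,3)])
B=cv2.resize(B,None,fx=.7,fy=1) if 0 else B[:595]
o=np.zeros((595,595+205,3),np.uint8)
cv2.imwrite("pics/c.png",A)
cv2.imwrite("pics/d.png",np.hstack([crop(b,155,165,80,105,5.0),crop(b,270,220,78,105,5.0)]))
f=.64
for n,uv,z in [("mid bolts",(352.5,372),126),("boltL",(292,396),126),("boltR",(413,348),126),("hole",(314,386),134),("pin top",(465,224),74),("lip",(322,287),50),("chute end",(240,404),20)]:
    print(n,atz(a,np.array(uv)*f,z).round(1))
```

```text
mid bolts [469.9 344.6 126. ]
boltL [445.  412.4 126. ]
boltR [495.  276.3 126. ]
hole [455.4 387.1 134. ]
pin top [646.2 206.4  74. ]
lip [576.3 382.5  50. ]
chute end [435.7 489.2  20. ]
```

View pics/c.png

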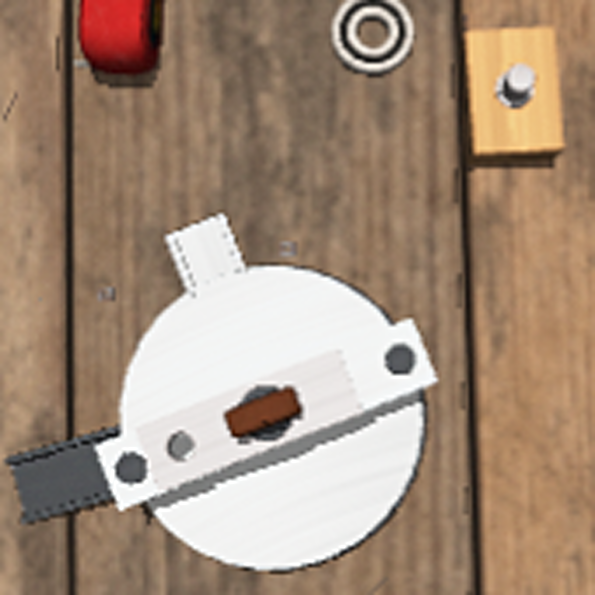

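View pics/d.png

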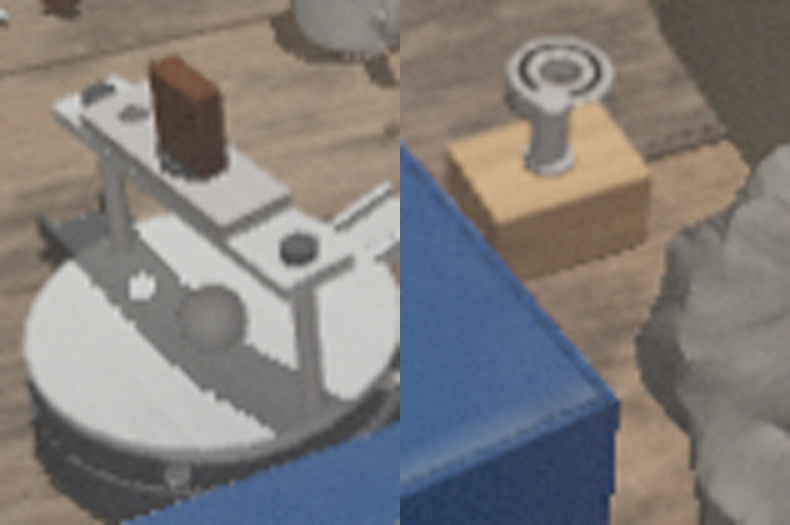

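Run:
```python
import pickle
from h import *
a,b=pickle.load(open("c0.pkl","rb"))
T=lambda u,v:(150+(u+.5)/3.5-.5,120+(v+.5)/3.5-.5)
SL=lambda u,v:(155+(u+.5)/5-.5,165+(v+.5)/5-.5)
SR=lambda u,v:(270+(u-400+.5)/5-.5,220+(v+.5)/5-.5)
P=lambda n,x:print(n,np.round(x,1))
P("hole z134",atz(a,T(180,445),134));P("hole side",atz(b,SL(134,113),134));P("hole tri",tri([(a,T(180,445)),(b,SL(134,113))]))
P("boltL",atz(a,T(130,467),128));P("boltR",atz(a,T(400,358),128));P("mid",(atz(a,T(130,467),128)+atz(a,T(400,358),128))/2)
P("boltL side",atz(b,SL(98,95),128));P("boltR side",atz(b,SL(299,247),128))
P("tab top side",atz(b,SL(187,76),176));P("tab top",atz(a,T(263,404),176))
P("pin top",atz(a,T(520,76),74));P("pin side",atz(b,SR(557,97),74));P("pin tri",tri([(a,T(520,76)),(b,SR(557,97))]))
P("collar side",atz(b,SR(549,163),42))
bl=np.array([atz(a,T(*q),40) for q in [(466,31),(553,27),(563,153),(473,154)]]);P("block",bl);P("c",bl.mean(0))
for z in (18,26): 
  e=(atz(a,T(8,460),z)+atz(a,T(25,522),z))/2;P("chute",e); 
  # side edges
  p=atz(a,T(8,460),z),atz(a,T(118,429),z); q=atz(a,T(25,522),z),atz(a,T(112,498),z)
  for r in(p,q): d=r[0]-r[1];P("ang",np.degrees(np.arctan2(d[1],d[0])))
p=atz(a,T(168,237),50),atz(a,T(195,296),50);q=atz(a,T(222,214),50),atz(a,T(245,270),50)
for r in(p,q): d=r[0]-r[1];P("lip ang",np.degrees(np.arctan2(d[1],d[0])))
P("lip end",(p[0]+q[0])/2); 
# disc: circle centre from extremes at z ~ 46
P("disc",atz(a,T((121+427)/2,(264+572)/2),45))
```

```text
hole z134 [455.9 386.9 134. ]
hole side [454.  387.4 134. ]
hole tri [454.9 387.  134.1]
boltL [445.7 412.3 128. ]
boltR [496.3 277.1 128. ]
mid [471.  344.7 128. ]
boltL side [443.7 415.7 128. ]
boltR side [495.6 279.7 128. ]
tab top side [470.7 343.4 176. ]
tab top [473.9 344.1 176. ]
pin top [650. 205.  74.]
pin side [650.8 204.4  74. ]
pin tri [650.6 204.9  73.5]
collar side [647.1 201.2  42. ]
block [[683.9 230.5  40. ]
 [685.2 181.1  40. ]
 [612.9 178.5  40. ]
 [613.4 229.1  40. ]]
c [648.8 204.8  40. ]
chute [433.  488.1  18. ]
ang 104.4
ang 104.1
chute [433.1 486.7  26. ]
ang 104.4
ang 104.1
lip ang 23.6
lip ang 21.1
lip end [575.6 383.9  50. ]
disc [469.6 342.9  45. ]
```

Request:
move_arm --steps '[[[1,-4.84,-2.02,0,0,0,0],[1,-4.84,-2.02,0,0,0,0],[1,-4.84,-2.02,0,0,0,0],[1,-4.84,-2.02,0,0,0,0],[1,-4.84,-2.02,0,0,0,0],[1,-4.84,-2.02,0,0,0,0],[1,-4.84,-2.02,0,0,0,0],[1,-4.84,-2.02,0,0,0,0],[1,-4.84,-2.02,0,0,0,0],[1,-4.84,-2.02,0,0,0,0],[1,-4.84,-2.02,0,0,0,0],[1,-4.84,-2.02,0,0,0,0]]]'

```text
time: 1.6
tool_pos: [652.0, 203.1, 404.0]
eef_rot: [-3.141, -0.001, 2.894]
ft_force: [-0.8, 1.2, 0.9]
finger_gap: 85.4
grasp_force: 0.0
```

Request:
move_arm --steps '[[[1,0,0,1.2,0,0,0.162],[1,0,0,1.2,0,0,0.162],[1,0,0,1.2,0,0,0.162],[1,0,0,1.2,0,0,0.162],[1,0,0,1.2,0,0,0.162],[1,0,0,1.2,0,0,0.162],[1,0,0,1,0,0,0],[1,0,0,1,0,0,0],[1,0,0,0,0,0,0]]]'

```text
time: 2.72
tool_pos: [650.6, 204.2, 311.3]
eef_rot: [-3.139, -0.0, 1.924]
ft_force: [1.2, -0.3, -0.2]
finger_gap: 85.2
grasp_force: 0.0
```

```bash
cat >> h.py <<'E'
from scipy.spatial.transform import Rotation as Ro
def st():
    s=observe(); R=Ro.from_euler("xyz",s["eef_rot"]).as_matrix(); return s,np.array(s["tool_pos"]),R
def delta(tcp,yaw):
    s,p,R=st(); Rt=Ro.from_euler("xyz",[np.pi,0,np.radians(yaw)]).as_matrix()
    print("t",s["time"],"pos",p.round(1),"yaw",np.degrees(s["eef_rot"]).round(2),"F",np.array(s["ft_force"]).round(1),"gap",round(float(s["finger_gap"]),1))
    print("d tool cm",(R.T@(np.array(tcp)-p)/10).round(3),"rotvec",Ro.from_matrix(R.T@Rt).as_rotvec().round(4))
E
python3 - <<'E'
from h import *
delta([650,205,220],110)
a=cam("top");b=cam("side")
A=cv2.resize(a["img"][90:240,190:390],(800,600));
cv2.imwrite("pics/e.png",np.hstack([cv2.resize(a["img"][100:200,230:330],(400,400)),cv2.resize(b["img"][170:290,240:360],(400,400))]))
E
```

```text
t 2.725 pos [650.6 204.2 311.3] yaw [-1.7987e+02 -1.0000e-02  1.1021e+02] F [ 1.2 -0.3 -0.2] gap 85.2
d tool cm [ 0.097 -0.011  9.125] rotvec [-0.0022 -0.0002  0.0037]
```

View pics/e.png

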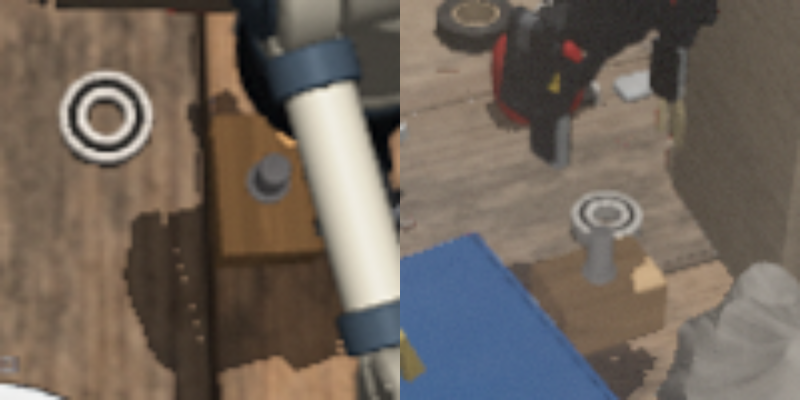

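Request:
move_arm --steps '[[[1,0.05,0,2,0,0,0],[1,0.05,0,2,0,0,0],[1,0,0,2,0,0,0],[1,0,0,1.6,0,0,0],[1,0,0,1,0,0,0],[1,0,0,0.5,0,0,0],[1,0,0,0,0,0,0],[-1,0,0,0,0,0,0],[-1,0,0,0,0,0,0],[-1,0,0,0,0,0,0],[-1,0,0,0,0,0,0],[-1,0,0,0,0,0,0]]]'

```text
time: 4.32
tool_pos: [650.2, 205.1, 222.1]
eef_rot: [-3.141, 0.0, 1.922]
ft_force: [-2.5, -0.1, 3.6]
finger_gap: 14.1
grasp_force: 58.4
```

Request:
move_arm --steps '[[[-1,0,0,0,0,0,0],[-1,0,0,0,0,0,0],[-1,0,0,0,0,0,0],[-1,0,0,0,0,0,0]]]'

```text
time: 4.82
tool_pos: [650.3, 205.1, 222.0]
eef_rot: [-3.141, 0.0, 1.922]
ft_force: [-5.2, -1.5, 6.2]
finger_gap: 14.0
grasp_force: 58.6
```

Request:
move_arm --steps '[[[-1,0,0,-0.5,0,0,0],[-1,0,0,-1,0,0,0],[-1,0,0,-1.5,0,0,0],[-1,0,0,-2,0,0,0],[-1,0,0,-2.5,0,0,0],[-1,0,0,-2.5,0,0,0],[-1,0,0,-2.5,0,0,0],[-1,0,0,-2.5,0,0,0],[-1,0,0,-2.5,0,0,0],[-1,0,0,-1.5,0,0,0],[-1,0,0,-1,0,0,0]]]'

```text
time: 6.2
tool_pos: [650.3, 205.2, 423.4]
eef_rot: [3.14, 0.0, 1.922]
ft_force: [0.4, -0.5, -0.1]
finger_gap: 14.2
grasp_force: 58.5
```

Request:
move_arm --steps '[[[-1,1.4,-0.7,0,0,0,0],[-1,2.4,-1.2,0,0,0,0],[-1,2.4,-1.2,0,0,0,0],[-1,2.4,-1.2,0,0,0,0],[-1,2.4,-1.2,0,0,0,0],[-1,2.4,-1.2,0,0,0,0],[-1,2.4,-1.2,0,0,0,0],[-1,2.4,-1.2,0,0,0,0],[-1,2.4,-1.2,0,0,0,0],[-1,2,-1,0,0,0,0],[-1,1.2,-0.6,0,0,0,0],[-1,0,-0.18,0,0,0,0]]]'

```text
time: 7.7
tool_pos: [454.5, 387.7, 421.5]
eef_rot: [-3.142, 0.0, 1.923]
ft_force: [0.1, 0.4, -0.3]
finger_gap: 14.1
grasp_force: 58.5
```

Request:
move_arm --steps '[[[-1,0,0,0.8,0,0,0],[-1,0,0,0.8,0,0,0],[-1,0,0,0.8,0,0,0],[-1,0,0,0.6,0,0,0],[-1,0,0,0,0,0,0],[-1,0,0,0,0,0,0]]]'

```text
time: 8.45
tool_pos: [455.2, 387.1, 392.0]
eef_rot: [3.141, -0.0, 1.922]
ft_force: [-0.6, -0.4, 0.1]
finger_gap: 14.0
grasp_force: 58.5
```

Run:
```python
from h import *
import pickle
delta([455,387,360],110)
a=cam("top");b=cam("side");pickle.dump((a,b),open("c1.pkl","wb"))
cv2.imwrite("pics/f.png",np.hstack([cv2.resize(a["img"][160:240,170:250],(400,400)),cv2.resize(b["img"][140:220,155:235],(400,400))]))
```

```text
t 8.45 pos [455.2 387.1 392. ] yaw [ 1.7998e+02 -1.0000e-02  1.1011e+02] F [-0.6 -0.4  0.1] gap 14.0
d tool cm [-0.004 -0.023  3.197] rotvec [ 0.0004 -0.0001  0.0019]
```

View pics/f.png

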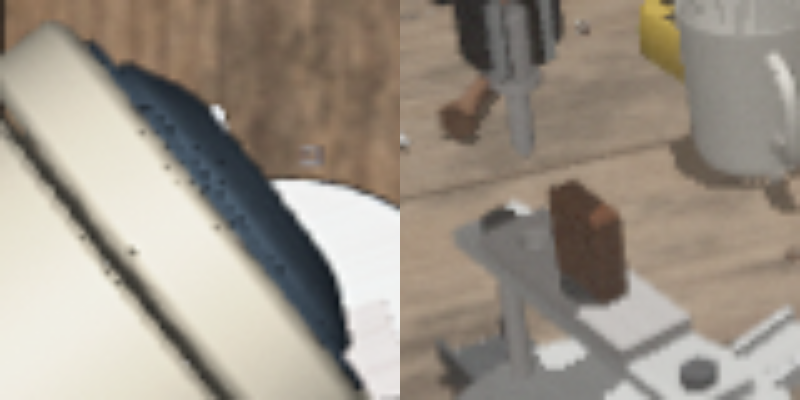

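Run:
```python
from h import *
import pickle
a,b=pickle.load(open("c1.pkl","rb"))
g=lambda p:((proj(b,p)[0]-[155,140]+.5)*5-.5+[400,0]).round(1)
for p in [(455.2,387.1,176),(455.2,387.1,210),(455.2,387.1,134),(455,387,134),(465,387,134),(455,397,134),(473.5,348.5,176)]: print(p,g(p))
```

```text
(455.2, 387.1, 176) [525.7 154.5]
(455.2, 387.1, 210) [516.4  84.2]
(455.2, 387.1, 134) [536.9 237.7]
(455, 387, 134) [536.5 238. ]
(465, 387, 134) [559.3 232.9]
(455, 397, 134) [531.3 225.6]
(473.5, 348.5, 176) [590.8 193.1]
```

Run:
```python
from h import *
import pickle
a,b=pickle.load(open("c1.pkl","rb"));a0,b0=pickle.load(open("c0.pkl","rb"))
g=b["img"].astype(int).sum(2)//3
print("cols 170-190")
for v in range(154,175): print(v,g[v,170:190])
g=b0["img"].astype(int).sum(2)//3
print("hole orig cols 174-192")
for v in range(181,195): print(v,g[v,174:192])
print(proj(b,[[455.2,387.1,z] for z in (176,186,196,206)]), proj(b,[455,387,134]))
```

```text
cols 170-190
154 [112  81  76  99 107 111  97  83 113 115 105 103 114 121 137 140 141 139
 139 139]
155 [115  94  98 105 107 106  87  93 114 114 108 113 112 114 130 134 130 127
 127 132]
156 [113 108  97 107 111  98 111 115 112 116 116 115 103 115 124 126 125 124
 125 127]
157 [112 101  85 103 121 122 124 127 127 123 118 115 114 127 134 130 127 125
 129 125]
158 [107  81  63  70  98 122 124 126 126 122 115 120 130 129 131 131 129 123
 121 122]
159 [ 89  72  69  79  84 132 121 117 124 117 103 123 124 123 124 122 125 126
 125 123]
160 [ 86  70  79  83 127 137 121 123 126 120 106 119 122 119 121 123 126 126
 121 120]
161 [ 71  78  78 127 135 135 123 126 127 121 110 118 119 120 123 119 123 123
 119 114]
162 [ 73  79  81 122 132 131 121 123 127 124 114 111 122 119 120 123 124 125
 122 126]
163 [ 68  75 111 122 126 121 114 120 125 125 116 107 122 122 125 127 129 127
 125 124]
164 [ 70 110 117 121 122 122 113 120 123 123 115 108 129 130 130 128 127 126
 121 124]
165 [ 73 114 123 125 124 122 113 117 127 125 113 109 123 123 120 121 123 121
 121 123]
166 [111 122 115 117 116 121 120 117 124 12
[... 1301 characters left out ...]
61  66]
188 [187 187 186 185 160 114 120 118 125 131 145 180  65  61  63  60  61  60]
189 [173 188 186 186 187 157 154 147 160 167 187 186  76  63  64  63  62  61]
190 [136 173 185 185 187 187 185 183 185 185 185 187  92  60  64  61  61  57]
191 [104 135 171 185 184 187 187 185 185 183 184 185 104  62  63  63  66  64]
192 [108 106 119 168 181 185 187 187 186 185 184 184 126  59  66  60  63  66]
193 [115 107 104 102 150 174 185 187 187 187 185 182 116  64  62  65  67  61]
194 [117 112 116 108 103 134 177 186 186 185 187 186 106  67  64  67  65  65]
[[179.73560123 170.50245152]
 [179.19206534 166.42054771]
 [178.64423762 162.29192064]
 [178.09212779 158.11609788]] [[181.89038699 187.19208623]]
```

Request:
move_arm --steps '[[[-1,-0.02,-0.05,1,0,0,0],[-1,0,0,1,0,0,0],[-1,0,0,1,0,0,0],[-1,0,0,0.6,0,0,0],[-1,0,0,0.4,0,0,0],[-1,0,0,0.2,0,0,0],[-1,0,0,0.2,0,0,0],[-1,0,0,0.2,0,0,0],[-1,0,0,0,0,0,0]]]'

```text
time: 9.68
tool_pos: [454.8, 386.8, 345.6]
eef_rot: [-3.141, 0.0, 1.922]
ft_force: [1.1, 0.2, -0.8]
finger_gap: 14.1
grasp_force: 58.5
```

Request:
move_arm --steps '[[[-1,0,0,0.2,0,0,0],[-1,0,0,0.2,0,0,0],[-1,0,0,0.2,0,0,0],[-1,0,0,0,0,0,0]]]'

```text
time: 10.18
tool_pos: [454.7, 386.7, 339.3]
eef_rot: [-3.141, 0.0, 1.922]
ft_force: [0.5, 0.1, 0.2]
finger_gap: 13.7
grasp_force: 58.5
```

Request:
move_arm --steps '[[[-1,0,0,0.25,0,0,0],[-1,0,0,0.25,0,0,0],[-1,0,0,0.25,0,0,0],[-1,0,0,0.25,0,0,0],[-1,0,0,0,0,0,0]]]'

```text
time: 10.8
tool_pos: [454.7, 386.7, 329.3]
eef_rot: [-3.141, 0.0, 1.922]
ft_force: [1.0, -0.5, 0.1]
finger_gap: 14.3
grasp_force: 58.5
```

Request:
move_arm --steps '[[[-1,0,0,0.25,0,0,0],[-1,0,0,0.25,0,0,0],[-1,0,0,0.25,0,0,0],[-1,0,0,0.2,0,0,0],[-1,0,0,0.15,0,0,0],[-1,0,0,0.1,0,0,0],[-1,0,0,0,0,0,0]]]'

```text
time: 11.68
tool_pos: [454.8, 386.8, 317.6]
eef_rot: [-3.142, 0.0, 1.922]
ft_force: [-0.0, 0.7, -0.4]
finger_gap: 13.8
grasp_force: 58.5
```

Request:
move_arm --steps '[[[-1,0,0,0.1,0,0,0],[-1,0,0,0.1,0,0,0],[-1,0,0,0,0,0,0]]]'

```text
time: 12.05
tool_pos: [454.8, 386.8, 316.0]
eef_rot: [3.141, -0.0, 1.922]
ft_force: [-0.2, -0.4, 1.5]
finger_gap: 14.0
grasp_force: 58.6
```

Request:
move_arm --steps '[[[-1,0,0,0.1,0,0,0],[-1,0,0,0.1,0,0,0],[-1,0,0,0,0,0,0]]]'

```text
time: 12.42
tool_pos: [454.8, 386.7, 315.8]
eef_rot: [3.139, -0.001, 1.922]
ft_force: [-1.5, -1.1, 7.7]
finger_gap: 14.1
grasp_force: 59.3
```

Request:
move_arm --steps '[[[1,0,0,0,0,0,0],[1,0,0,0,0,0,0],[1,0,0,0,0,0,0],[1,0,0,0,0,0,0],[1,0,0,-1,0,0,0],[1,0,0,-2,0,0,0],[1,0,0,-2.5,0,0,0],[1,0,0,-2.5,0,0,0],[1,0,0,-2,0,0,0],[1,0,0,0,0,0,0],[1,0,0,0,0,0,0]]]'

```text
time: 13.8
tool_pos: [454.7, 386.8, 413.6]
eef_rot: [-3.142, -0.0, 1.922]
ft_force: [-0.7, -0.2, -0.8]
finger_gap: 85.8
grasp_force: 0.0
```

Run:
```python
from h import *
import pickle
delta([470.4,344.4,350],110.1)
a=cam("top");b=cam("side");pickle.dump((a,b),open("c2.pkl","wb"))
cv2.imwrite("pics/g.png",cv2.resize(b["img"][120:260,140:260],(514,600)))
g=lambda p:((proj(b,p)[0]-[140,120]+.5)*600/140-.5).round(1)
for p in [(454.8,386.8,134),(454.8,386.8,168),(470.4,344.4,176)]: print(p,g(p))
```

```text
t 13.8 pos [454.7 386.8 413.6] yaw [-180.     -0.    110.11] F [-0.7 -0.2 -0.8] gap 85.8
d tool cm [-4.517  0.015  6.356] rotvec [-0.0001 -0.      0.0002]
(454.8, 386.8, 134) [180.9 289.9]
(454.8, 386.8, 168) [173.1 232.4]
(470.4, 344.4, 176) [223.4 257. ]
```

View pics/g.png

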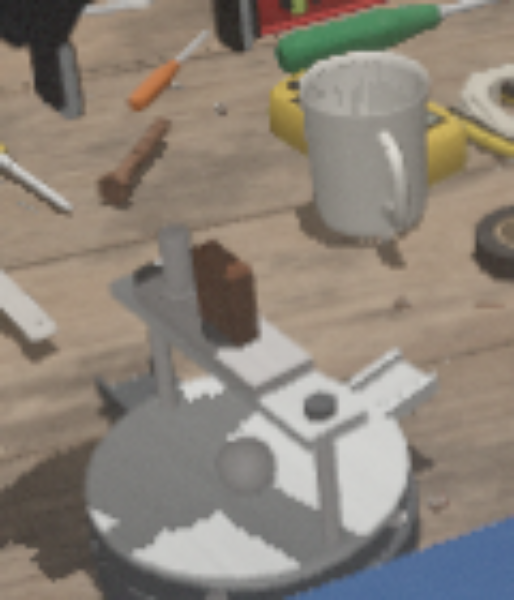

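Request:
move_arm --steps '[[[1,-1.5,0,0,0,0,0],[1,-1.5,0,0,0,0,0],[1,-1.52,0.02,0,0,0,0],[1,0,0,1.5,0,0,0],[1,0,0,2,0,0,0],[1,0,0,2,0,0,0],[1,0,0,2,0,0,0],[1,0,0,1.5,0,0,0],[1,0,0,0.8,0,0,0],[1,0,0,0.2,0,0,0],[1,0,0,0,0,0,0]]]'

```text
time: 15.28
tool_pos: [470.6, 344.5, 314.3]
eef_rot: [3.141, -0.0, 1.922]
ft_force: [-1.0, -1.0, -0.2]
finger_gap: 85.5
grasp_force: 0.0
```

Request:
move_arm --steps '[[[-1,0,0,0,0,0,0],[-1,0,0,0,0,0,0],[-1,0,0,0,0,0,0],[-1,0,0,0,0,0,0],[-1,0,0,0,0,0,0],[-1,0,0,0,0,0,0],[-1,0,0,0,0,0,0],[-1,0,0,0,0,0,0]]]'

```text
time: 16.27
tool_pos: [470.3, 344.3, 313.8]
eef_rot: [-3.141, 0.0, 1.922]
ft_force: [-4.4, -2.5, 3.4]
finger_gap: 13.3
grasp_force: 59.4
```

Request:
move_arm --steps '[[[-1,0,0,-0.1,0,0,0],[-1,0,0,-0.2,0,0,0],[-1,0,0,-0.35,0,0,0],[-1,0,0,-0.5,0,0,0],[-1,0,0,-0.65,0,0,0],[-1,0,0,-0.8,0,0,0],[-1,0,0,-0.9,0,0,0],[-1,0,0,-0.9,0,0,0],[-1,0,0,-0.9,0,0,0],[-1,0,0,-0.8,0,0,0],[-1,0,0,-0.65,0,0,0],[-1,0,0,-0.5,0,0,0]]]'

```text
time: 17.77
tool_pos: [470.5, 344.4, 386.6]
eef_rot: [3.141, 0.0, 1.922]
ft_force: [-0.3, -0.2, -5.8]
finger_gap: 13.5
grasp_force: 58.4
```

Request:
move_arm --steps '[[[-1,0,0,-0.35,0,0,0],[-1,0,0,-0.2,0,0,0],[-1,0,0,-0.1,0,0,0],[-1,0,0,0,0,0,0],[-1,0,0,0,0,0,0]]]'

```text
time: 18.4
tool_pos: [470.5, 344.4, 392.5]
eef_rot: [-3.141, 0.0, 1.922]
ft_force: [-1.1, -0.1, -6.3]
finger_gap: 13.5
grasp_force: 58.4
```

Run:
```python
from h import *
import pickle
delta([470.3,344.3,388],194)
s=observe();print(s["moment"],s["joints"].round(3))
a=cam("top");b=cam("side");pickle.dump((a,b),open("c3.pkl","wb"))
cv2.imwrite("pics/h.png",np.hstack([cv2.resize(b["img"][120:260,140:260],(400,467)),cv2.resize(a["img"][150:290,140:260],(400,467))]))
```

```text
t 18.4 pos [470.5 344.4 392.5] yaw [-179.98    0.    110.11] F [-1.1 -0.1 -6.3] gap 13.5
d tool cm [-0.001 -0.021  0.445] rotvec [-4.0000e-04 -2.0000e-04 -1.4641e+00]
[-0.05689308  0.00228962 -0.05474448] [ 0.574  0.043  1.302 -0.     1.796  0.223]
```

View pics/h.png

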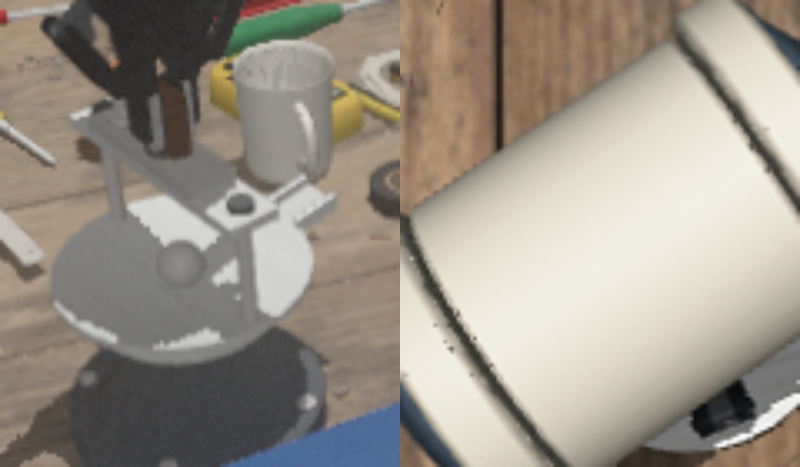

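Request:
move_arm --steps '[[[-1,0,0,0,0,0,-0.03],[-1,0,0,0,0,0,-0.06],[-1,0,0,0,0,0,-0.08],[-1,0,0,0,0,0,-0.08],[-1,0,0,0,0,0,-0.08],[-1,0,0,0,0,0,-0.08],[-1,0,0,0,0,0,-0.08],[-1,0,0,0,0,0,-0.08],[-1,0,0,0,0,0,-0.08],[-1,0,0,0,0,0,-0.08],[-1,0,0,0,0,0,-0.06],[-1,0,0,0,0,0,-0.03]]]'

```text
time: 20.0
tool_pos: [470.5, 344.4, 392.7]
eef_rot: [3.142, -0.0, 2.744]
ft_force: [-0.4, 0.6, -5.8]
finger_gap: 13.3
grasp_force: 58.4
```

Request:
move_arm --steps '[[[-1,0,0,0,0,0,-0.03],[-1,0,0,0,0,0,-0.06],[-1,0,0,0,0,0,-0.08],[-1,0,0,0,0,0,-0.08],[-1,0,0,0,0,0,-0.08],[-1,0,0,0,0,0,-0.08],[-1,0,0,0,0,0,-0.08],[-1,0,0,0,0,0,-0.08],[-1,0,0,0,0,0,-0.05],[-1,0,0,0,0,0,-0.03],[-1,0,0,0,0,0,-0.02],[-1,0,0,0,0,0,0]]]'

```text
time: 21.5
tool_pos: [470.5, 344.4, 392.7]
eef_rot: [-3.142, 0.0, -2.871]
ft_force: [0.5, 0.3, -6.2]
finger_gap: 13.2
grasp_force: 58.4
```

Run:
```python
from h import *
import pickle
delta([470.5,344.4,392.5],194)
a=cam("top");b=cam("side");pickle.dump((a,b),open("c4.pkl","wb"))
cv2.imwrite("pics/i.png",np.hstack([cv2.resize(b["img"][120:270,130:260],(400,462)),cv2.resize(a["img"][150:300,130:260],(400,462))]))
```

```text
t 21.5 pos [470.5 344.4 392.7] yaw [-180.      0.   -164.52] F [ 0.5  0.3 -6.2] gap 13.2
d tool cm [-0.     0.001  0.017] rotvec [-0.      0.      0.0258]
```

View pics/i.png

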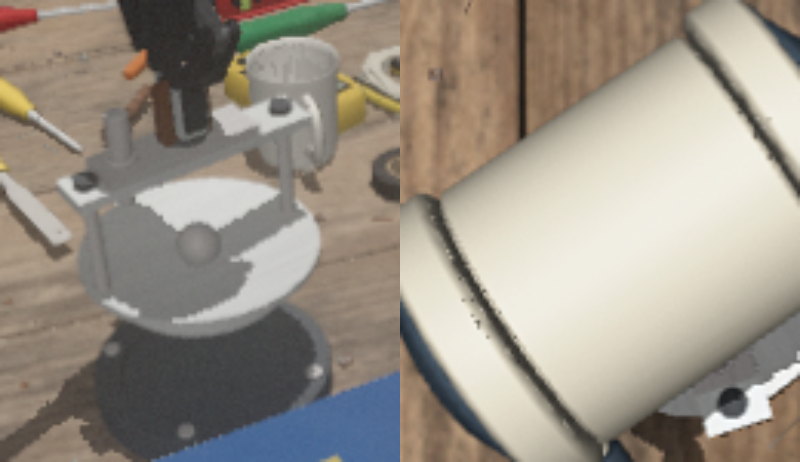

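Run:
```python
import pickle
from h import *
a,b=pickle.load(open("c4.pkl","rb"));k=400/130
S=lambda u,v:(130+(u+.5)/k-.5,120+(v+.5)/k*150*400/130/462-.5)
T=lambda u,v:(130+(u-400+.5)/k-.5,150+(v+.5)/k-.5)
z=206.7
L=atz(b,S(281,105),z);R=atz(b,S(86,182),z);t=atz(a,T(732,402),z)
d=L-R;print(L,R,t,(L+R)/2,np.degrees(np.arctan2(d[1],d[0])),np.linalg.norm(d))
g=b["img"].astype(int).sum(2)//3
# centroids of dark bolts
def cen(c,uv,r=6,th=100):
    g=c["img"].astype(int).sum(2)//3;u,v=map(int,np.round(uv));w=g[v-r:v+r+1,u-r:u+r+1]
    m=(w<th).astype(np.uint8);n,l,s,ce=cv2.connectedComponentsWithStats(m)
    i=1+np.argmin([np.hypot(*(x-r)) for x in ce[1:]]);return ce[i]+[u-r,v-r],s[i][4]
for z in (206.7,204.7):
  (l,n1),(r,n2),(tt,n3)=cen(b,S(281,105)),cen(b,S(86,182)),cen(a,T(732,402))
  L=atz(b,l,z);R=atz(b,r,z);d=L-R;print(l,r,n1,n2,n3,L,R,atz(a,tt,z),np.degrees(np.arctan2(d[1],d[0])),np.linalg.norm(d))
# same for original
a0,b0=pickle.load(open("c0.pkl","rb"))
SL=lambda u,v:(155+(u+.5)/5-.5,165+(v+.5)/5-.5)
T0=lambda u,v:(150+(u+.5)/3.5-.5,120+(v+.5)/3.5-.5)
for c,p,q in((b0,SL(98,95),SL(299,247)),(a0,T0(130,467),T0(400,358))):
  (l,n1),(r,n2)=cen(c,p),cen(c,q);L=atz(c,l,128);R=atz(c,r,128);d=L-R;print(n1,n2,L,R,(L+R)/2,np.degrees(np.arctan2(d[1],d[0])),np.linalg.norm(d))
# chute: line fits of edges, top view
gm=cv2.cvtColor(a0["img"],cv2.COLOR_BGR2GRAY);cr=gm[238:276,148:186]
print(cr[::2,::2])
```

```text
[541.21620782 368.84883698 206.7       ] [401.60528658 326.08729733 206.7       ] [401.77665187 324.5281437  206.7       ] [471.4107472  347.46806716 206.7       ] 17.029344117084808 146.01287136087038
[220.5        155.33333333] [158.21212121 178.39393939] 12 33 74 [538.47601765 363.16931722 206.7       ] [402.92223624 326.88475902 206.7       ] [402.44304759 324.99174497 206.7       ] 14.985420091564633 140.3260375686123
[220.5        155.33333333] [158.21212121 178.39393939] 12 33 74 [539.32000426 366.43433461 204.7       ] [403.21883969 330.00325481 204.7       ] [402.31653109 325.01636156 204.7       ] 14.985420091564645 140.89269169620357
8 19 [443.0500023  417.39560834 128.        ] [493.4065753  274.63634593 128.        ] [468.2282888  346.01597713 128.        ] 109.42966689351321 151.3802875168233
55 51 [444.86613901 412.30216033 128.        ] [495.25683332 277.27214343 128.        ] [470.06148617 344.78715188 128.        ] 110.46464020867843 144.12608208174154
[[136 133 143 152 161 150 126 111 108 130 110  28 119 125 123 119 114 128
  192]
 [120 129 152 148 156 148 107 110 
[... 724 characters left out ...]
  86  84  85  85  86  85  83  83  83  84 251
  253]
 [118 124 130 130  85  81  83  83  83  83  84  81  82  83  85  82  73 255
  245]
 [126 136 133 124  82  81  81  82  85  83  84  78  85  54  83  81  78  78
  248]
 [140 142 131 122 103  81  85  83  78  81  73  92  82  68  32  67  69 133
  254]
 [141 144 131 126  83  82  62  96  75  77  45  27  62 125 125 116 131 127
  125]
 [130 136 121 128  90  75  78  48  99 121 102  31 119 123 142 113 134 131
  129]
 [113 131 119 122 110 108 104  96 104 120  99  30 115 122 136 130 129 134
  133]
 [114 137 136 118 103  96  98 101 105 120  97  30 119 124 121 135 127 131
  134]
 [117 119 142 125  92 100 103 100 105 118 101  30 119 130 122 120 130 128
  126]]
```

Request:
move_arm --steps '[[[-1,0,0,0,0,0,0.008],[-1,0,0,0,0,0,0.01],[-1,0,0,0,0,0,0.008],[-1,0,0,0,0,0,0],[-1,0,0,0,0,0,0],[-1,0,0,0,0,0,0],[-1,0,0,0,0,0,0],[-1,0,0,0,0,0,0]]]'

```text
time: 22.6
tool_pos: [470.5, 344.4, 392.7]
eef_rot: [3.142, -0.0, -2.897]
ft_force: [-0.1, 0.2, -5.9]
finger_gap: 13.3
grasp_force: 58.4
```

Run:
```python
from h import *
delta([470.5,344.4,392.5],194)
b=cam("side");cv2.imwrite("pics/j.png",cv2.resize(b["img"][110:290,130:350],(733,600)))
```

```text
t 22.6 pos [470.5 344.4 392.7] yaw [ 180.     -0.   -166.01] F [-0.1  0.2 -5.9] gap 13.3
d tool cm [-0.002  0.     0.019] rotvec [ 0.     -0.     -0.0001]
```

View pics/j.png

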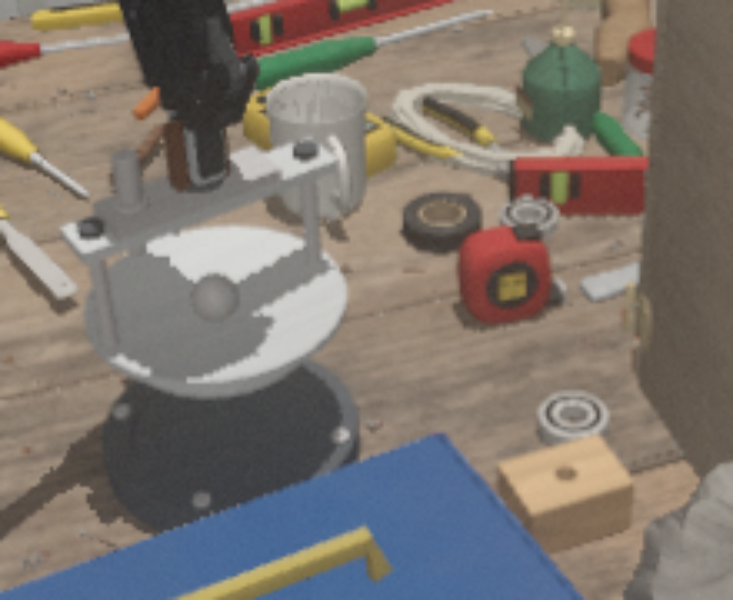

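The picture shows the dish level above the base, with the ball in the middle at (213,298) and the pin home at (128,180). The bearing and the tape measure have not moved.

```bash
python3 -c "
from plant import *
print(finish_job())"
```

```text
the job is handed in; nothing more can be done
None
```

The job is handed in at 22.6 s of robot time: the pin is home and released, and the dish is held level and at rest about 79 mm above its seat, ball in the middle, lip in line with the chute to within about 1 degree by bolt and chute measurements (the lip itself was hidden from both cameras).

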